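# Index the sample carousel to the marked hole

### The arm

A 6-joint arm with a two-finger parallel gripper is mounted at the origin on the work surface. World frame = base frame: x ahead of the robot, y to its left, z up, the work surface at z = 0. Lengths are in m, angles in degrees, forces in N, time in s.
With the tool pointing down it reaches from about 0.325 to 1 m from the base axis. Payload 5.1 kg.
Tool frame: the origin (TCP) lies midway between the tips of the shut fingers; the grasp point (between the pads) lies 19 mm behind it; z points along the fingers, y is the line along which they close (so a half turn about z gives the same grasp; the last joint's range is limited). The gripper opens to 85 mm and grips with 20 to 120 N. Pads are 22 mm wide; open, the fingers measure 114 mm over their backs; the gripper's body (76 mm by 85 mm) begins 54 mm behind the grasp point. The pads swing forward as they close: fully open they stand 13 mm farther back than shut.
Start: joints at [-70.68, 7.093, 94.555, -0, 78.352, -4.733], TCP at [0.265, -0.594, 0.231] pointing down, gripper open.
Joint ranges: [-149.61, 149.61], [-58.7, 133.49], [1.44, 155.28], [-77.14, 257.14], [18.33, 153.61], [-166.67, 166.67]. Speed limits (degrees/s): [147.25, 147.25, 180, 180, 180, 180].

### API

Orientations are given as a 3x3 rotation matrix whose columns are the frame's x, y, z axes.
In Python, from plant import robot gives the robot as it stands. The module is installed in compiled form; this text tells all that it offers.
- The arm moves only by the tool apply_moves, never from a script. Its argument "commands" is a list of rows, each a list of 7 numbers: the turn, a rotation vector about the tool's x, y, z in degrees, then the shift along the tool's x, y, z in m, then the closure in counts, from 0 (fully open) to 255 (shut). In form: [[wx, wy, wz, tx, ty, tz, grip], ...]. A call has 1 to 10 rows; each row is the pose to reach, as a shift and turn from the pose commanded when the call began, along the tool's axes at that moment; what a row does not reach only later rows make up. A row lasts 1/10 s, in which the tool goes at most 50 mm and 8.59 degrees, less where a joint would pass 70% of its speed; a pose out of reach is approached as far as the arm can. A call with a gripper value outside its range is refused whole. The fingers move at their own pace and stop on an object; the grip force is fixed at half the most. Time passes only in rows, so rows that repeat a pose let the fingers close. It gives the time, the measured TCP pose, the force, the opening and the grip force at its end, in the units of the state.
- robot.get_obs(): the state, without advancing time (a new reading comes with each control period).
- robot.grab_frame(name): name is "scene" or "side" or "wrist"; returns (picture, depth): 480x640x3 uint8, red, green, blue; 480x640 float32, m along the optical axis (not along the pixel's ray), 0 where there is no reading.
- robot.camera_info(name): a dict with "fx", "fy", "cx", "cy" (pixels), "distortion" ([k1, k2, p1, p2, k3] as OpenCV has them; the pictures are not rectified), "rvec" (rotation vector, rad) and "tvec" (3), from world to camera coordinates, as OpenCV has them; the wrist camera has in their place "mount" (4x4, takes a point from camera to tool coordinates, whose origin is the TCP and whose axes are the flange's). Camera axes: x right, y down, z forward; pixel columns grow to the right and rows downward; lengths in m; the calibration is good to about 2 mm. A picture is of the moment at which its call begins: read the wrist's pose just before it. camera_info takes no time and is no camera call.
- robot.close_job(): hands the job in; it is judged then, once.
Trained networks look in the newest picture that a camera, given by its name, has taken for a name from the list of things; names that differ only in an ending like _2 or _b are one class to them, and where a whole thing is asked for, a point or a joint stands for the part that bears it (a point fixed in the world has none). Each returns a list of dicts, best first, with "conf" (0 to 1); they miss things now and then, are a little off and sometimes report something else, mostly with a low value. They report only what shows in the picture. A call takes as long as a camera call.
- robot.search_frame(thing, camera): "position" ([column, row] in pixels, amid what is visible of it).
- robot.cut_out(thing, camera): "mask" (480x640 bool, what is visible of it) and "position" ([column, row] in pixels, amid what is visible of it).
- robot.place_of(thing, camera): "position" ([column, row] in pixels: a listed point, or the origin of a listed thing).
The state is a dict: "time_s": time; "q": joint angles; "qd": joint speeds; "effort": joint torques, N m; "tcp_pos": TCP position; "orientation": TCP orientation; "contact_force": force on the tool from outside, world axes, zero at the start; "wrist_torque": the same for the moment, N m; "gripper_width": finger opening in m; "grasp_force": force on a finger pad.
Only numpy, scipy, OpenCV 4.12 (cv2) and the standard library are available. Lean on these libraries where they do the work, as an engineer would, in place of code of your own. Each camera call takes 0.05 s, during which the arm holds its last target. There are 200 camera calls.

### The job

Turn the sample carousel on by one hole: with the fingertips, press its red plunger in to free the table, turn the table to the neighbouring hole marked by the green tag, and let the plunger spring back out so that its pin locks in that hole. Touch it with the fingers only; nothing needs gripping, and the vial, dish, weight and tweezers around it must stay where they are.

Things in the scene. Friction and masses are not known exactly. Their poses are not given: they have to be found in the camera images.
- carousel: The carousel, fixed on a 4 mm grey mat: white drum 262 mm across; fixed blue rim, its top 111 to 131 mm from the axis; inside that a fixed aluminium ring with 12 holes 30 degrees apart, each 15 mm wide along the ring, centred 99 mm from the axis. Origin on the axis under the drum; its x axis points to the plunger's start hole, in any direction of the full circle.
- axis (a point): Point on the vertical turning axis, level with the top of the fixed ring and rim, 76 mm above the drum's underside. Round it, inside the ring, is the dark turning table, 170 mm across, its top 2 mm below the ring's, with small pans 40 mm from the axis (4 mm tall) and a steel hub (38 mm across, 16 mm tall).
- plunger_top (a point): Centre of the flat top of the red plunger cap, 32 mm across, on the table 66 mm from the axis. It stands 26 mm above the table when out, 12.5 mm fully in, and is pressed straight down against a spring (2.5 N at first, 5 N fully in). Held down by a fingertip, it can be dragged round by friction, turning the table (which takes about 0.3 N at the cap).
- pin (a point): Top of the plunger's red round-topped locking pin, 12 mm thick, 99 mm from the axis, outward of the cap and moving up and down with it. Out, it stands 4.5 mm above the ring in one of its holes and locks the table (about 1.5 mm of play either way). Let go between holes it rubs under the ring; it snaps up into a hole when within about 5 mm of it.
- plunger (a joint): How far the plunger is pressed in, m: 0 = out, 0.0135 = fully in; the pin is clear of the ring, and the table free, from about 0.0105.
- rotor (a joint): Angle of the dark table, rad, anticlockwise from above positive; 0 = start hole. One hole is 0.5236 rad, so the green tag's hole is at +0.5236 or -0.5236.
- green_tag: Green disc, 19 mm across and 3 mm thick, fixed on the blue rim 121 mm from the axis, straight outward of the hole to turn to. That hole is next to the start hole, on either side. Origin at the centre of its underside.
- yellow_tag: Yellow disc of the same size on the rim by the other neighbour of the start hole (already run, not wanted). Origin at the centre of its underside.
- vial: Loose glass vial with blue cap, 28 mm across, 55 mm tall, beside the carousel; leave alone. Origin at the centre of its underside.
- dish: Loose white ceramic dish, 68 mm across, 24 mm tall; leave alone. Origin at the centre of its underside.
- weight: Loose brass weight with a knob, 34 mm across, 44 mm tall; leave alone. Origin at the centre of its underside.
- tweezers: Loose steel tweezers lying flat, 126 mm long along x, 20 mm wide, 7 mm high; leave alone. Origin under the middle.

How it is judged:
By the outcome, as a careful person would: the job done as asked, in the order asked, and still so for the second after the job is handed in, with the robot touching nothing.
It also fails if it takes over 35 s, if anything falls off the work surface, if the arm or the gripper's body presses on something with over 40 N, if the wrist force passes 120 N, or if a joint passes its speed limit or range.

## Working session

There is one attempt and no reset: what is moved stays moved. The work goes in short steps, Python scripts to look and compute and a tool call to move; the robot and the scene stay as the last step left them, time stands still between calls to the robot, and variables do not carry over. Pictures are saved under pics/ and viewed, at most 10 in all, crops included, and the job is handed in when it is done.

Besides the shell and the picture viewer there is one more tool, called after "Call:" as name(argument=value, ...), one argument or row to a line, values as JSON. apply_moves: Moves the arm, as the interface text tells. Its arguments: {"type":"object","properties":{"commands":{"type":"array"}},"required":["commands"]}

```bash
mkdir -p pics; cat > h.py <<'E'
import numpy as np, cv2
from plant import robot
def ray(cam,px,T=None):
    c=robot.camera_info(cam)
    K=np.array([[c['fx'],0,c['cx']],[0,c['fy'],c['cy']],[0,0,1.]])
    n=cv2.undistortPoints(np.array([[px]],float),K,np.array(c['distortion']))[0,0]
    d=np.array([n[0],n[1],1.])
    if 'rvec' in c:
        R=cv2.Rodrigues(np.array(c['rvec'],float))[0]; t=np.array(c['tvec'],float).ravel()
        return -R.T@t, R.T@d
    o=T or robot.get_obs(); M=np.array(c['mount'])
    R=np.array(o['orientation']); p=np.array(o['tcp_pos'])
    return p+R@M[:3,3], R@M[:3,:3]@d
def atz(cam,px,z):
    o,d=ray(cam,px); return o+d*(z-o[2])/d[2]
def bgr(im): return cv2.cvtColor(im,cv2.COLOR_RGB2BGR)
E
python3 - <<'E'
from h import *
Z={'axis':.080,'plunger_top':.104,'pin':.0845,'green_tag':.080,'yellow_tag':.080,'carousel':.004,'vial':0,'dish':0,'weight':0,'tweezers':0}
ims=[]
for cam in ['scene','side']:
    im,d=robot.grab_frame(cam); cv2.imwrite(f'pics/{cam}.png',bgr(im))
    for k,z in Z.items():
        for r in robot.place_of(k,cam)[:1]:
            print(cam,k,round(r['conf'],2),np.round(r['position']),atz(cam,r['position'],z).round(4))
print(robot.get_obs())
E
```

```text
scene axis 0.56 [272. 260.] [ 0.5385 -0.0571  0.08  ]
scene plunger_top 0.95 [302. 263.] [ 0.5949 -0.0312  0.104 ]
scene pin 0.81 [318. 279.] [ 0.627  -0.0235  0.0845]
scene green_tag 0.4 [302. 308.] [ 0.6548 -0.0807  0.08  ]
scene yellow_tag 0.65 [335. 256.] [0.6064 0.0361 0.08  ]
scene carousel 0.71 [275. 286.] [ 0.5434 -0.0585  0.004 ]
scene vial 0.52 [388. 260.] [0.6382 0.1591 0.    ]
scene dish 0.82 [334. 205.] [0.4477 0.1833 0.    ]
scene weight 0.92 [134. 306.] [ 0.4056 -0.2852  0.    ]
scene tweezers 0.87 [172. 369.] [ 0.5653 -0.2922  0.    ]
side axis 0.88 [330. 283.] [ 0.5295 -0.0537  0.08  ]
side plunger_top 0.59 [361. 259.] [ 0.5931 -0.0299  0.104 ]
side pin 0.72 [378. 255.] [ 0.6328 -0.0149  0.0845]
side green_tag 0.6 [398. 281.] [ 0.6529 -0.0775  0.08  ]
side yellow_tag 0.42 [362. 237.] [0.6165 0.0394 0.08  ]
side carousel 0.82 [332. 306.] [ 0.5333 -0.0588  0.004 ]
side vial 0.79 [355. 216.] [0.6405 0.1674 0.    ]
side dish 0.66 [274. 222.] [0.4543 0.1874 0.    ]
side weight 0.62 [297. 438.] [ 0.4216 -0.2836  0.    ]
side tweezers 0.69 [384. 423.] [ 0.5668 -0.2917  0.    ]
{'time_s': 1.1, 'q': array([-7.06809958e+01,  7.09333886e+00,  9.45547414e+01,  1.12146780e-03,
        7.83511286e+01, -4.73132633e+00]), 'qd': array([-0.01904098,  0.03542738, -0.0557807 , -0.04896978, -0.07394095,
        0.00618257]), 'effort': array([-1.43970974e-03, -4.23612535e+01, -3.65762293e+01, -2.35534508e-04,
        4.47726397e-04, -5.25791123e-06]), 'tcp_pos': array([ 0.26489098, -0.59357239,  0.23132584]), 'orientation': array([[ 9.13189425e-01,  4.07535365e-01,  2.26591204e-05],
       [ 4.07535365e-01, -9.13189425e-01, -6.68944739e-06],
       [ 1.79658827e-05,  1.53431255e-05, -1.00000000e+00]]), 'contact_force': array([-0.22907061,  0.54927176,  0.41242687]), 'wrist_torque': array([ 0.00671754, -0.04051268, -0.01303529]), 'grasp_force': 0.0, 'gripper_width': 0.08566145092713141}
```

View pics/scene.png

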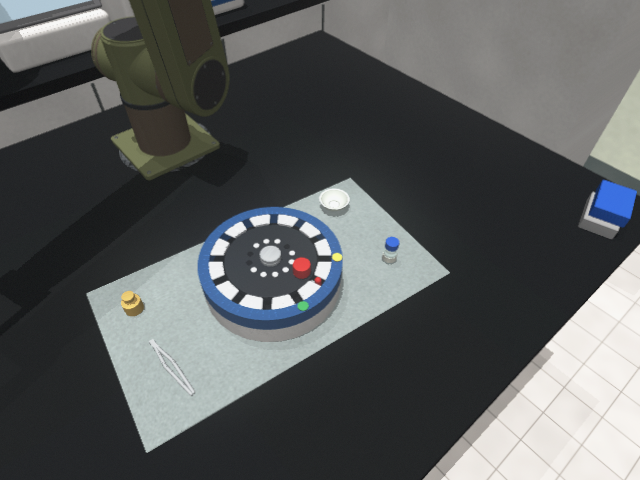

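View pics/side.png

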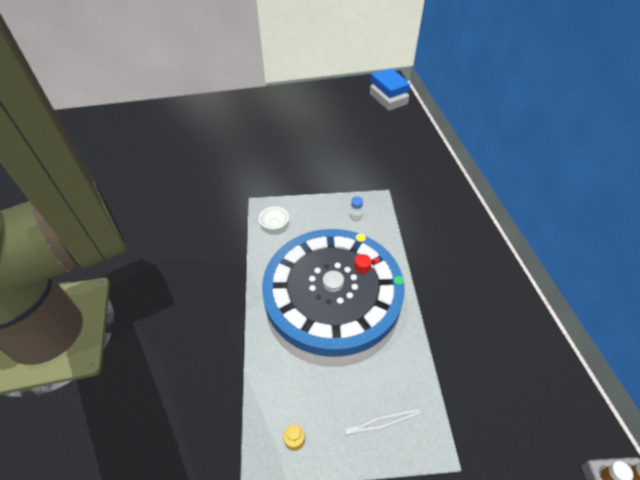

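The scene view shows the carousel at about (272,260), the red cap at (302,265), the pin at (318,280), the green tag at (303,306) and the yellow tag at (337,257). The side view agrees, with green at (398,281) and yellow at (361,238). Green is clockwise of the start hole seen from above, so the turn is −30°. Next I move above the cap with the fingers shut.

Call:
apply_moves(
  commands=[
    [0,0,0,0.02,-0.014,0,255],
    [0,0,0,0.05,-0.036,0,255],
    [0,0,0,0.085,-0.061,0,255],
    [0,0,0,0.12,-0.086,0,255],
    [0,0,0,0.155,-0.111,0,255],
    [0,0,0,0.19,-0.136,0,255],
    [0,0,0,0.225,-0.161,0,255],
    [0,0,0,0.26,-0.186,0,255],
    [0,0,0,0.295,-0.211,0,255],
    [0,0,0,0.33,-0.236,0,255],
  ],
)

```text
time_s: 2.1
tcp_pos: [0.4707, -0.242, 0.2316]
orientation: [[0.913, 0.407, 0.001], [0.407, -0.913, -0.0], [0.0, 0.001, -1.0]]
contact_force: [1.1, -0.1, -0.5]
gripper_width: 0.0002
grasp_force: 0.0
```

Call:
apply_moves(
  commands=[
    [0,0,0,0.035,-0.025,0,255],
    [0,0,0,0.07,-0.05,0,255],
    [0,0,0,0.105,-0.075,0,255],
    [0,0,0,0.14,-0.1,0,255],
    [0,0,0,0.17,-0.122,0,255],
    [0,0,0,0.19,-0.137,0,255],
    [0,0,0,0.2,-0.144,0,255],
    [0,0,0,0.2,-0.144,0,255],
    [0,0,0,0.2,-0.144,0,255],
  ],
)

```text
time_s: 3.0
tcp_pos: [0.5937, -0.0313, 0.2312]
orientation: [[0.913, 0.407, -0.0], [0.407, -0.913, -0.001], [-0.001, 0.0, -1.0]]
contact_force: [1.1, -0.0, -0.5]
gripper_width: -0.0001
grasp_force: 0.0
```

```bash
cat > look.py <<'E'
from h import *
import sys
n=sys.argv[1]; o=robot.get_obs(); print(o['time_s'],o['tcp_pos'].round(4),o['contact_force'].round(2),o['gripper_width'])
im,d=robot.grab_frame('wrist'); cv2.imwrite(f'pics/{n}.png',bgr(im))
for k,z in {'axis':.080,'plunger_top':.104,'pin':.0845,'green_tag':.080,'yellow_tag':.080}.items():
    for r in robot.place_of(k,'wrist')[:1]:
        c,rr=np.round(r['position']).astype(int); p,v=ray('wrist',r['position'])
        dd=np.median(d[max(rr-2,0):rr+3,max(c-2,0):c+3])
        print(k,round(r['conf'],2),c,rr,atz('wrist',r['position'],z).round(4),'depth pt',(p+v*dd).round(4))
E
python3 look.py w1; python3 -c "
from h import *
print(np.array(robot.camera_info('wrist')['mount']).round(3))"
```

```text
3.0 [ 0.5937 -0.0313  0.2312] [ 1.09 -0.05 -0.49] -0.00011558656856289306
axis 0.93 317 285 [ 0.536  -0.0542  0.08  ] depth pt [ 0.5423 -0.0516  0.0935]
plunger_top 0.85 323 228 [ 0.5972 -0.0335  0.104 ] depth pt [ 0.5971 -0.0335  0.1039]
green_tag 0.72 393 185 [ 0.6506 -0.0753  0.08  ] depth pt [ 0.6509 -0.0745  0.0831]
yellow_tag 0.65 256 169 [0.6154 0.0376 0.08  ] depth pt [0.616  0.0373 0.0827]
[[ 0.    -0.945 -0.326  0.086]
 [ 1.    -0.     0.     0.   ]
 [-0.    -0.326  0.945 -0.142]
 [ 0.     0.     0.     1.   ]]
```

View pics/w1.png

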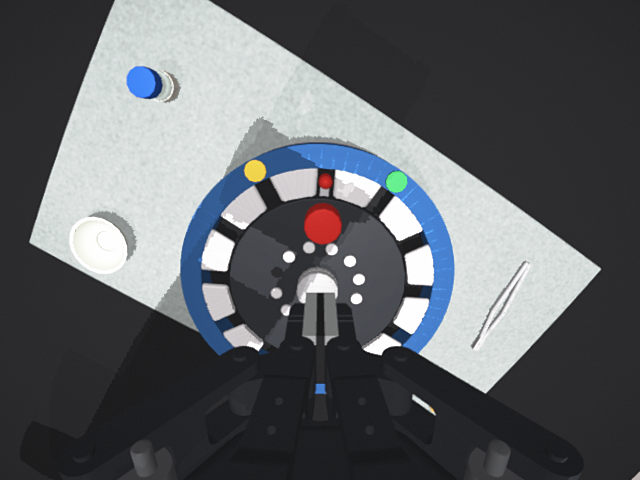

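The wrist view shows the cap at (323,228), the pin at (326,182), green at (396,181) and yellow at (255,170). All are consistent with a start angle of about 19° and a cap radius of about 65 mm. Next I descend onto the cap and press.

Call:
apply_moves(
  commands=[
    [0,0,0,0.003,0.003,0.03,255],
    [0,0,0,0.003,0.003,0.07,255],
    [0,0,0,0.003,0.003,0.105,255],
    [0,0,0,0.003,0.003,0.12,255],
    [0,0,0,0.003,0.003,0.124,255],
    [0,0,0,0.003,0.003,0.128,255],
    [0,0,0,0.003,0.003,0.132,255],
    [0,0,0,0.003,0.003,0.134,255],
    [0,0,0,0.003,0.003,0.134,255],
  ],
)

```text
time_s: 4.2
tcp_pos: [0.5992, -0.0322, 0.099]
orientation: [[0.913, 0.408, 0.003], [0.408, -0.913, -0.0], [0.003, 0.002, -1.0]]
contact_force: [1.0, -0.0, 3.8]
gripper_width: 0.0003
grasp_force: 1.4
```

```bash
python3 look.py w2
```

```text
4.2 [ 0.5992 -0.0322  0.099 ] [ 0.98 -0.03  3.77] 0.00027499539519258747
axis 0.72 310 390 [ 0.5377 -0.0531  0.08  ] depth pt [ 0.5961 -0.0297  0.1476]
plunger_top 0.7 20 299 [0.548  0.1029 0.104 ] depth pt [0.4575 0.1731 0.0079]
pin 0.87 325 237 [ 0.6304 -0.0209  0.0845] depth pt [ 0.6286 -0.0218  0.0785]
green_tag 0.83 445 236 [ 0.654 -0.076  0.08 ] depth pt [ 0.6543 -0.075   0.082 ]
yellow_tag 0.91 203 216 [0.6148 0.0373 0.08  ] depth pt [0.6157 0.0368 0.0821]
```

View pics/w2.png

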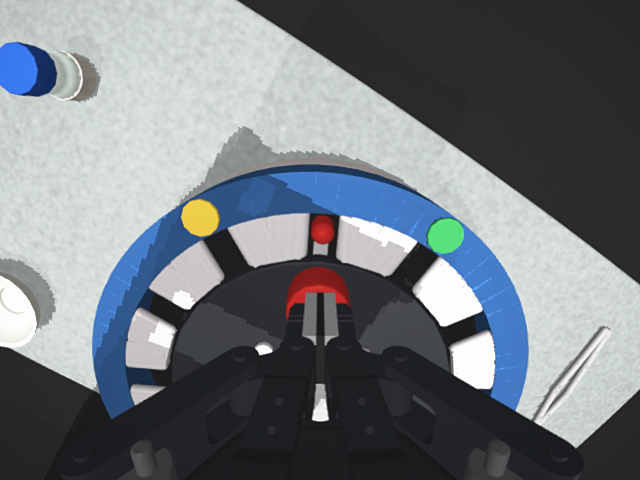

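The fingertips sit on the cap, which spans columns 286 to 350 with its centre near 318. The pin is at (322,230), midway between the tags, so the contact is central. I press to the stop.

Call:
apply_moves(
  commands=[
    [0,0,0,0,0,0.003,255],
    [0,0,0,0,0,0.006,255],
    [0,0,0,0,0,0.009,255],
    [0,0,0,0,0,0.011,255],
    [0,0,0,0,0,0.011,255],
    [0,0,0,0,0,0.011,255],
  ],
)

```text
time_s: 5.1
tcp_pos: [0.5995, -0.0328, 0.0903]
orientation: [[0.913, 0.408, 0.003], [0.408, -0.913, -0.002], [0.002, 0.003, -1.0]]
contact_force: [-4.8, -0.1, 19.4]
gripper_width: 0.0001
grasp_force: 9.8
```

Call:
apply_moves(
  commands=[
    [0,0,0,0,0,-0.001,255],
    [0,0,3,-0.0004,0.0034,-0.001,255],
    [0,0,6,-0.001,0.0068,-0.001,255],
    [0,0,10,-0.002,0.0113,-0.001,255],
    [0,0,14,-0.0033,0.0157,-0.001,255],
    [0,0,18,-0.005,0.02,-0.001,255],
    [0,0,22,-0.0069,0.0242,-0.001,255],
    [0,0,26,-0.0092,0.0282,-0.001,255],
    [0,0,30,-0.0117,0.0321,-0.001,255],
    [0,0,30,-0.0117,0.0321,-0.001,255],
  ],
)

```text
time_s: 6.1
tcp_pos: [0.6018, -0.0674, 0.0904]
orientation: [[0.994, -0.105, 0.003], [-0.105, -0.994, -0.002], [0.003, 0.001, -1.0]]
contact_force: [-2.2, -0.8, 15.5]
gripper_width: -0.0
grasp_force: 7.5
```

```bash
python3 look.py w3
```

```text
6.1 [ 0.6018 -0.0674  0.0904] [-2.24 -0.79 15.47] -3.33595774444231e-05
axis 0.7 308 404 [ 0.5358 -0.0526  0.08  ] depth pt [ 0.6083 -0.0634  0.1534]
pin 0.64 322 236 [ 0.6379 -0.0713  0.0845] depth pt [ 0.6333 -0.0709  0.0705]
green_tag 0.77 330 203 [ 0.6516 -0.076   0.08  ] depth pt [ 0.6522 -0.076   0.0827]
yellow_tag 0.94 116 296 [0.6149 0.0381 0.08  ] depth pt [0.6162 0.0361 0.0828]
```

View pics/w3.png

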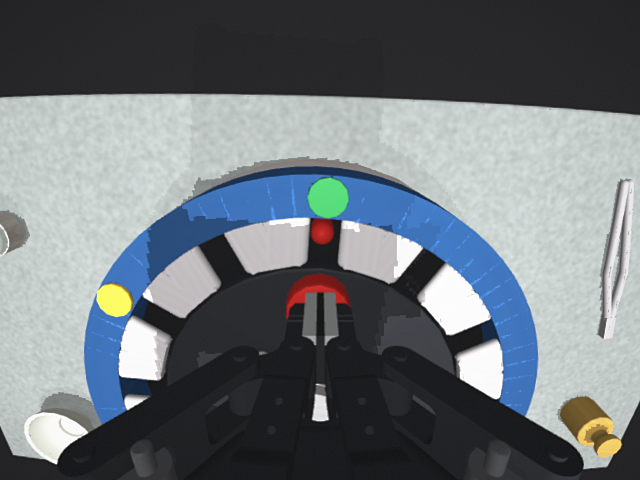

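The pin at (322,232) is now in the green tag's hole, which spans columns 309 to 339 and so is centred within about 1 mm. I lift straight up.

Call:
apply_moves(
  commands=[
    [0,0,0,0,0,-0.004,255],
    [0,0,0,0,0,-0.008,255],
    [0,0,0,0,0,-0.013,255],
    [0,0,0,0,0,-0.018,255],
    [0,0,0,0,0,-0.03,255],
    [0,0,0,0,0,-0.06,255],
    [0,0,0,0,0,-0.1,255],
    [0,0,0,0,0,-0.14,255],
    [0,0,0,0,0,-0.14,255],
    [0,0,0,0,0,-0.14,255],
  ],
)

```text
time_s: 7.4
tcp_pos: [0.6003, -0.066, 0.2284]
orientation: [[0.995, -0.103, 0.001], [-0.103, -0.995, -0.0], [0.001, 0.0, -1.0]]
contact_force: [-0.1, 0.6, -0.8]
gripper_width: 0.0001
grasp_force: 0.0
```

```bash
python3 look.py w4
```

```text
7.4 [ 0.6003 -0.066   0.2284] [-0.11  0.56 -0.78] 0.00013075157801087963
axis 0.87 312 289 [ 0.5366 -0.0512  0.08  ] depth pt [ 0.5422 -0.0521  0.0909]
plunger_top 0.91 323 233 [ 0.5983 -0.0677  0.104 ] depth pt [ 0.5971 -0.0676  0.1004]
pin 0.62 323 188 [ 0.6315 -0.071   0.0845] depth pt [ 0.6306 -0.071   0.0801]
green_tag 0.68 324 161 [ 0.653  -0.0743  0.08  ] depth pt [ 0.6529 -0.0743  0.0791]
yellow_tag 0.52 205 221 [0.6133 0.0349 0.08  ] depth pt [0.6132 0.035  0.0795]
```

View pics/w4.png

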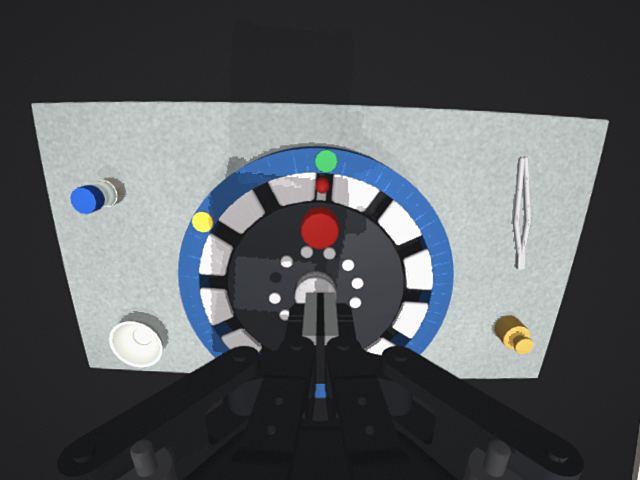

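The pin at (322,186) is in the green tag's hole. The cap top stands about 21 mm above the tag tops, as it should when fully out, and the loose items have not moved. I hand in.

```bash
python3 -c "
from plant import robot
print(robot.close_job())"
```

```text
the job is handed in; nothing more can be done
None
```

The carousel is turned on by one hole to the green tag, with the plunger back out and its pin locked there. I handed the job in at about 8 s with the arm clear, and the vial, dish, weight and tweezers were not touched.

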